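# Third hand for a drawer front

### The arm

A 6-joint arm with a two-finger parallel gripper is mounted at the origin on the work surface. World frame = base frame: x ahead of the robot, y to its left, z up, the work surface at z = 0. Lengths are in m, angles in rad, forces in N, time in s.
With the tool pointing down it reaches from about 0.325 to 0.9 m from the base axis. Payload 3.5 kg.
Tool frame: the origin (TCP) lies midway between the tips of the shut fingers; the grasp point (between the pads) lies 19 mm behind it (manip.hold_point_z is the distance from the TCP to the grasp point, in m); z points along the fingers, y is the line along which they close (so a half turn about z gives the same grasp; the last joint's range is limited). The gripper opens to 85 mm and grips with 20 to 120 N. Pads are 22 mm wide; open, the fingers measure 114 mm over their backs; the gripper's body (76 mm by 85 mm) begins 54 mm behind the grasp point. The pads swing forward as they close: fully open they stand 13 mm farther back than shut.
Start: joints at [1.124, 0.276, -0.026, 1.268, 0, 1.467], TCP at [0.211, 0.588, 0.231] pointing down, gripper open.
Joint ranges: [-3.12, 3.12], [-0.85, 1.88], [-1.08, 1.24], [-1.95, 2.15], [-1.57, 1.53], [-3.14, 3.14]. Speed limits (rad/s): [2.57, 2.57, 3.14, 3.14, 3.14, 3.14].

### API

Orientations are given as a 3x3 rotation matrix whose columns are the frame's x, y, z axes.
In Python, from bench import manip gives the robot as it stands.
- The arm moves only by the tool carry_out, never from a script. Its argument "rows" is a list of rows, each an object of numbers: "fingers": the finger opening in mm, from 0 to 85.4; "x", "y", "z": the shift along the world's x, y, z in units of 100 cm (1.0 is 100 cm); "spin": the turn about the world's z in units of 180 degrees (1.0 is 180 degrees). A call has 1 to 20 rows; each row is the pose to reach, as a shift and turn from the pose commanded when the call began, turning the shorter way round; what a row does not reach only later rows make up. A row lasts 1/10 s, in which the tool goes at most 50 mm and 8.59 degrees, less where a joint would pass 70% of its speed; a pose out of reach is approached as far as the arm can. A call with a number of a shift or a turn outside -1 to 1 is refused whole. A call with a gripper value outside its range is refused whole. The fingers move at their own pace and stop on an object; "grip_force" is the grip in N (left out, the last holds). Time passes only in rows, so rows that repeat a pose let the fingers close. It gives the time, the measured TCP pose, the force, the opening and the grip force at its end, in the units of the state.
- manip.get_obs(): the state, without advancing time (a new reading comes with each control period).
- manip.camera(name): name is "scene" or "top" or "wrist"; returns a dict with "image" (420x560x3 uint8, red, green, blue), "z_map" (420x560 float32, m along the optical axis (not along the pixel's ray), 0 where there is no reading), "fx", "fy", "cx", "cy" (pixels), "eye" and "attitude" of the camera in the world. Camera axes: x right, y down, z forward; pixel columns grow to the right and rows downward; lengths in m; the calibration is good to about 2 mm. The wrist camera is an equidistant fisheye: a pixel r from the principal point sees the ray r / f radians off the axis. A picture is of the moment at which its call begins.
- manip.close_job(): hands the job in; it is judged then, once.
The state is a dict: "time_s": time; "joint_positions": joint angles; "qvel": joint speeds; "joint_torque": joint torques, N m; "tcp_pos": TCP position; "tcp_rot": TCP orientation; "contact_force": force on the tool from outside, world axes, zero at the start; "moment": the same for the moment, N m; "finger_gap": finger opening in m; "grip_force": force on a finger pad.
Only numpy, scipy, OpenCV 4.12 (cv2) and the standard library are available. Lean on these libraries where they do the work, as an engineer would, in place of code of your own. Each camera call takes 0.05 s, during which the arm holds its last target. There are 200 camera calls.

### The job

Be my third hand while I screw this drawer together: take the dark drawer front, the one in the same wood as the drawer box on the assembly board, out of the drying rack and set it upright against the free end of the box, knob outwards, centred, its lower edge level with the underside of the box. Push gently, without ramming, until the box is home against the end stop, and keep the joint pressed with a steady push of about 15 newtons; finish while still holding and pushing it like that. Leave the other two fronts in the rack and the rest of the bench undisturbed.

Things in the scene. Friction and masses are not known exactly. Their poses are not given: they have to be found in the camera images.
- jig: Assembly board fixed to the bench: plywood base 200 x 170 x 12 mm (x, y, z) reaching from x = -50 to +150 mm in its frame; origin on its underside, midway across. The end stop stands at its +x end, a side fence 130 x 20 x 40 mm on the base along +y (inner face at y = +50 mm, from x = -5 to +125 mm). The drawer box lies on the base, length along x.
- end_stop: Fixed wooden end stop across the +x end of the assembly board, 25 x 170 x 45 mm, standing on the base; origin at the centre of its underside, its face towards the box 12.5 mm from there (x = +125 mm in the board's frame). Rigid. Axes parallel to the board's.
- drawer: Loose dark-wood drawer box (0.45 kg), open on top, 180 x 96 x 60 mm outside (x, y, z), walls 9 mm; origin at the centre of its underside. Slides on the 12 mm base at 2 to 6 N; its -x end, where the front goes, juts out past the base. Its +x end faces the end stop, 5 to 25 mm short of it; home against the stop its origin is at x = +35 mm in the board's frame.
- rack: Fixed pale-wood drying rack, base 270 x 135 x 15 mm; origin at the centre of its underside. Three slots 85 mm apart along its x (at x = -85, 0, +85 mm), each between dowels of 7 mm that rise 40 mm above the base; a front stands in each, 1 mm loose on either face.
- front_dark: Dark-wood drawer front with brass knob (0.12 kg): panel 14 x 110 x 100 mm (x thickness, y width, z height); origin at the centre of its lower edge. Knob on its -x face. Stands in a rack slot, lower edge 15 mm above the bench. Fitted, it hangs 12 mm clear of the bench, origin 97 mm from the box's, and rises 40 mm above the box: grip it across its thickness by the top 35 mm.
- front_dark_knob (a point): Tip of the dark front's brass knob, 19 mm across, 20 mm proud of the face and 20 mm above the lower edge.
- front_pale: Pale-wood drawer front with a dark knob, same sizes and axes; stays in the rack.
- front_green: Green-painted drawer front with a white knob, same sizes and axes; stays in the rack.
- mug: White ceramic mug, 84 mm across, 85 mm tall, origin at the centre of its underside. Bystander.
- paint_tin: Metal paint tin, 72 mm across, 78 mm tall, origin under its centre. Bystander.
- paper_cup: Red dotted cup, 80 mm across the rim, 95 mm tall, origin under its centre. Bystander.
- glue: White glue bottle with red cap, 56 mm across, 150 mm tall, origin under its centre. Bystander.
- yellow_jar: Small amber paint jar with yellow cap, 56 mm across, 45 mm tall, between rack and board on the robot's side; origin under its centre. Bystander.
- screwdriver: Screwdriver with a red handle, lying near the far edge of the bench. Bystander.

How it is judged:
By the outcome, as a careful person would: the job done as asked, in the order asked, and still so for the second after the job is handed in, while the arm keeps its last pose, push and grip.
It also fails if it takes over 56 s, if anything falls off the work surface, if the arm or the gripper's body presses on something with over 40 N, if the wrist force passes 120 N, or if a joint passes its speed limit or range.

## Working session

There is one attempt and no reset: what is moved stays moved. The work goes in short steps, Python scripts to look and compute and a tool call to move; the robot and the scene stay as the last step left them, time stands still between calls to the robot, and variables do not carry over. Pictures are saved under pics/ and viewed, at most 10 in all, crops included, and the job is handed in when it is done.

Besides the shell and the picture viewer there is one more tool, called after ">>>" as name(argument=value, ...), one argument or row to a line, values as JSON. carry_out: Moves the arm, as the interface text tells. Its arguments: {"type":"object","properties":{"rows":{"type":"array"},"grip_force":{"type":"number"}},"required":["rows"]}

```bash
mkdir -p pics; ls; python3 - <<'E'
from bench import manip
import cv2,numpy as np
o=manip.get_obs()
for k,v in o.items(): print(k,np.round(v,3).tolist())
for n in("top","scene"):
    c=manip.camera(n); cv2.imwrite(f"pics/{n}0.png",c["image"][:,:,::-1])
    np.savez(f"{n}0.npz",**c); print(n,c["fx"],c["fy"],c["cx"],c["cy"],c["eye"],np.round(c["attitude"],3).tolist())
E
```

```text
pics
time_s 0.0
joint_positions [1.124, 0.277, -0.028, 1.268, 0.0, 1.467]
qvel [0.0, -0.001, 0.001, 0.001, -0.001, 0.0]
joint_torque [0.001, -44.551, 29.521, 0.016, -0.0, -0.0]
tcp_pos [0.21, 0.588, 0.23]
tcp_rot [[-0.941, 0.337, -0.001], [0.337, 0.941, -0.002], [0.0, -0.002, -1.0]]
contact_force [0.186, 0.271, 0.851]
moment [-0.029, 0.015, 0.014]
grip_force 0.0
finger_gap 0.086
top 399.3533873314631 399.3533873314631 277.38629175756637 210.5087821602456 [ 0.49867342 -0.00194038  1.0285338 ] [[0.003, -0.995, 0.103], [-1.0, -0.004, -0.009], [0.01, -0.103, -0.995]]
scene 432.27845014218127 432.27845014218127 280.5890895479867 211.70762233154477 [ 1.14563299 -0.65722864  0.83855455] [[0.776, 0.435, -0.457], [0.631, -0.521, 0.574], [0.012, -0.734, -0.679]]
```

View pics/top0.png

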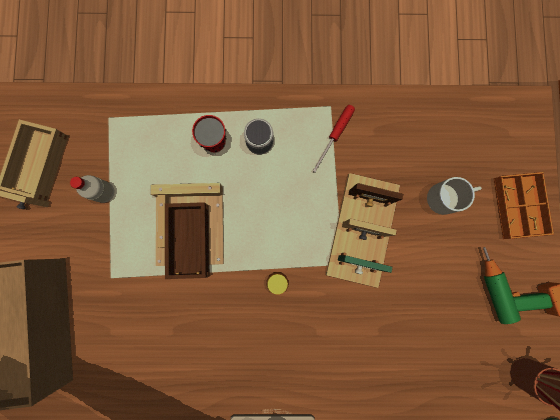

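View pics/scene0.png

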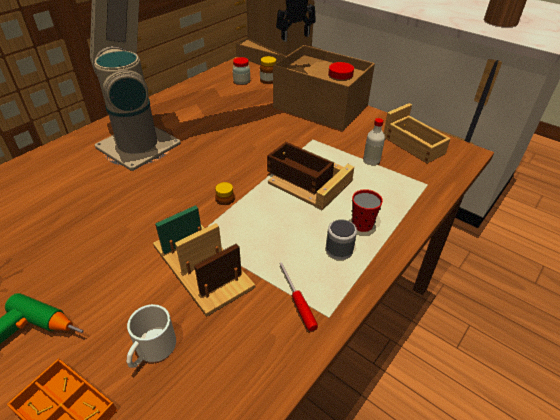

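The top view shows the dark front in the far rack slot (≈376,195), with its knob towards the robot. The pale front is at (370,229) and the green one at (365,264). The drawer box is at (187,240), its free end towards the robot (row ≈277), the stop at row ≈188 and the fence on the left. In the scene view the dark front is at (218,270) and the box at (300,165).

```bash
cat > h.py <<'E'
import numpy as np,cv2
from bench import manip
def rays(c,uv,fish=False):
    uv=np.atleast_2d(np.asarray(uv,float)); d=(uv-[c["cx"],c["cy"]])/[c["fx"],c["fy"]]
    if fish:
        r=np.linalg.norm(d,axis=1,keepdims=True)+1e-12
        v=np.c_[d/r*np.sin(r),np.cos(r)]
    else: v=np.c_[d,np.ones(len(d))]
    return v@np.asarray(c["attitude"]).T
def plane(c,uv,z,fish=False):
    v=rays(c,uv,fish); e=np.asarray(c["eye"]); return e+v*((z-e[2])/v[:,2])[:,None]
def tri(cs):  # list of (cam,uv,fish): least-squares ray crossing
    A=np.zeros((3,3));b=np.zeros(3)
    for c,uv,f in cs:
        v=rays(c,uv,f)[0];v/=np.linalg.norm(v);P=np.eye(3)-np.outer(v,v);A+=P;b+=P@np.asarray(c["eye"])
    return np.linalg.solve(A,b)
def load(n): return dict(np.load(n))
E
python3 - <<'E'
from h import *
t=load("top0.npz");s=load("scene0.npz")
print(np.round(plane(t,[[376,190],[353,186],[402,196],[370,229]],0.115),3))
print(np.round(plane(t,[[187,204],[207,278],[167,276]],0.072),3))
a=cv2.resize(t["image"][165:285,325:405],None,fx=4.6,fy=4.6,interpolation=cv2.INTER_CUBIC)
b=cv2.resize(s["image"][195:315,145:265],None,fx=3.5,fy=3.5,interpolation=cv2.INTER_CUBIC)
H=552;b=cv2.resize(b,(420,420));im=np.zeros((H,368+420,3),np.uint8);im[:,:368]=a;im[:420,368:]=b
cv2.imwrite("pics/rackcrop.png",im[:,:,::-1])
E
```

```text
[[ 0.642 -0.239  0.115]
 [ 0.651 -0.186  0.115]
 [ 0.628 -0.299  0.115]
 [ 0.552 -0.223  0.115]]
[[0.613 0.207 0.072]
 [0.437 0.155 0.072]
 [0.441 0.249 0.072]]
```

View pics/rackcrop.png

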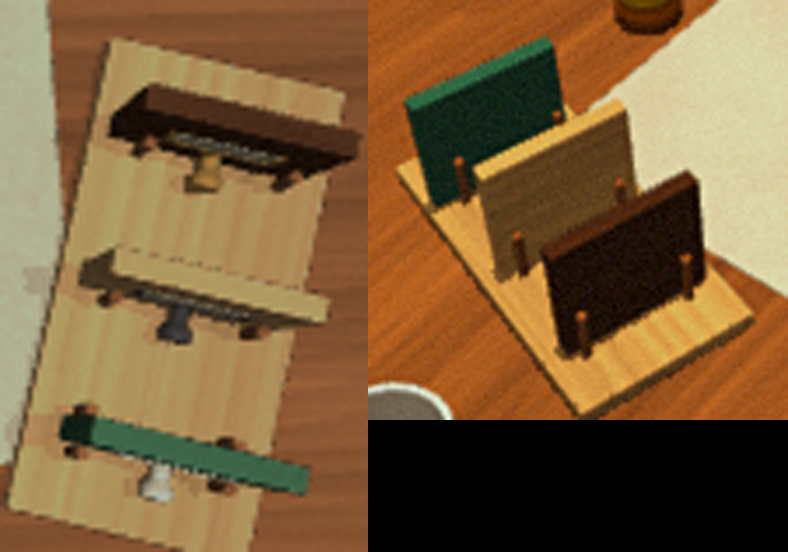

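The crop shows the dark front's top strip running (125,95)–(350,145), with a brass knob on the robot side and two dowel pairs per slot. Before crossing, I'll check the heights along the way.

```bash
python3 - <<'E'
from h import *
for n in("top0","scene0"):
    c=load(n+".npz");z=c["z_map"];v,u=np.nonzero(z>0)
    d=np.c_[(u-c["cx"])/c["fx"],(v-c["cy"])/c["fy"],np.ones(len(u))]*z[v,u][:,None]
    P=d@c["attitude"].T+c["eye"]
    m=(P[:,0]>0)&(P[:,0]<.6)&(P[:,1]>.2)&(P[:,1]<.7)&(P[:,2]>.1)&(P[:,2]<.6)
    Q=P[m]; H,xe,ye=np.histogram2d(Q[:,0],Q[:,1],bins=[6,5],range=[[0,.6],[.2,.7]])
    mx=np.zeros((6,5))
    for p in Q: 
        i,j=int(p[0]*10),int((p[1]-.2)*10); mx[i,j]=max(mx[i,j],p[2])
    print(n);print(np.round(mx,2))
E
```

```text
top0
[[0.   0.   0.   0.   0.  ]
 [0.   0.   0.17 0.17 0.  ]
 [0.   0.   0.17 0.17 0.  ]
 [0.   0.   0.   0.17 0.  ]
 [0.   0.   0.   0.17 0.13]
 [0.   0.   0.   0.   0.  ]]
scene0
[[0.   0.   0.   0.   0.  ]
 [0.   0.   0.17 0.38 0.17]
 [0.   0.   0.18 0.39 0.37]
 [0.   0.   0.   0.17 0.17]
 [0.   0.   0.   0.17 0.18]
 [0.   0.   0.   0.   0.  ]]
```

>>> carry_out(
  rows=[
    {"x":0,"y":0,"z":0.05,"spin":0},
    {"x":0.38,"y":-0.8,"z":0.06,"spin":-0.455},
    {"x":0.38,"y":-0.8,"z":0.06,"spin":-0.455},
    {"x":0.38,"y":-0.8,"z":0.06,"spin":-0.455},
    {"x":0.38,"y":-0.8,"z":0.06,"spin":-0.455},
    {"x":0.38,"y":-0.8,"z":0.06,"spin":-0.455},
    {"x":0.38,"y":-0.8,"z":0.06,"spin":-0.455},
    {"x":0.38,"y":-0.8,"z":0.06,"spin":-0.455},
    {"x":0.38,"y":-0.8,"z":0.06,"spin":-0.455},
    {"x":0.38,"y":-0.8,"z":0.06,"spin":-0.455},
    {"x":0.38,"y":-0.8,"z":0.06,"spin":-0.455},
    {"x":0.38,"y":-0.8,"z":0.06,"spin":-0.455},
    {"x":0.38,"y":-0.8,"z":0.06,"spin":-0.455},
    {"x":0.38,"y":-0.8,"z":0.06,"spin":-0.455},
    {"x":0.38,"y":-0.8,"z":0.06,"spin":-0.455},
    {"x":0.38,"y":-0.8,"z":0.06,"spin":-0.455},
    {"x":0.38,"y":-0.8,"z":0.06,"spin":-0.455},
    {"x":0.38,"y":-0.8,"z":0.06,"spin":-0.455},
    {"x":0.38,"y":-0.8,"z":0.06,"spin":-0.455},
    {"x":0.38,"y":-0.8,"z":0.06,"spin":-0.455},
  ],
)

```text
schema error: expected keys fingers, x, y, z, spin
```

```bash
python3 - <<'E'
from h import *
o=manip.get_obs();print(o["time_s"],o["tcp_pos"],np.round(o["tcp_rot"],3).tolist(),o["joint_positions"])
c=manip.camera("wrist");np.savez("w1.npz",**c);cv2.imwrite("pics/w1.png",c["image"][:,:,::-1])
print({k:np.round(c[k],3).tolist() for k in("fx","cx","cy","eye","attitude")})
E
```

```text
0.1 [0.2103682  0.58779314 0.23025729] [[-0.941, 0.337, -0.001], [0.337, 0.941, -0.002], [0.0, -0.002, -1.0]] [ 1.12362253e+00  2.77088083e-01 -2.77328516e-02  1.26798921e+00
 -3.56736046e-05  1.46738498e+00]
{'fx': 325.192, 'cx': 280.486, 'cy': 215.453, 'eye': [0.131, 0.617, 0.372], 'attitude': [[0.336, 0.89, 0.307], [0.942, -0.317, -0.111], [-0.002, 0.327, -0.945]]}
```

View pics/w1.png

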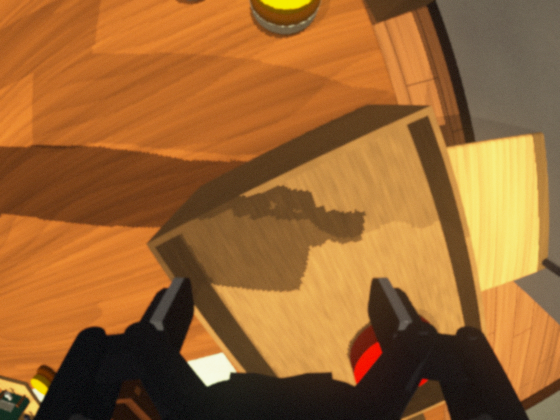

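The move was refused because every row needs "fingers", so this picture only shows the crate below the gripper. Fingers appear at (175,300) and (385,300). Sending it again.

>>> carry_out(
  rows=[
    {"fingers":85,"x":0,"y":0,"z":0.05,"spin":0},
    {"fingers":85,"x":0.38,"y":-0.8,"z":0.06,"spin":-0.455},
    {"fingers":85,"x":0.38,"y":-0.8,"z":0.06,"spin":-0.455},
    {"fingers":85,"x":0.38,"y":-0.8,"z":0.06,"spin":-0.455},
    {"fingers":85,"x":0.38,"y":-0.8,"z":0.06,"spin":-0.455},
    {"fingers":85,"x":0.38,"y":-0.8,"z":0.06,"spin":-0.455},
    {"fingers":85,"x":0.38,"y":-0.8,"z":0.06,"spin":-0.455},
    {"fingers":85,"x":0.38,"y":-0.8,"z":0.06,"spin":-0.455},
    {"fingers":85,"x":0.38,"y":-0.8,"z":0.06,"spin":-0.455},
    {"fingers":85,"x":0.38,"y":-0.8,"z":0.06,"spin":-0.455},
    {"fingers":85,"x":0.38,"y":-0.8,"z":0.06,"spin":-0.455},
    {"fingers":85,"x":0.38,"y":-0.8,"z":0.06,"spin":-0.455},
    {"fingers":85,"x":0.38,"y":-0.8,"z":0.06,"spin":-0.455},
    {"fingers":85,"x":0.38,"y":-0.8,"z":0.06,"spin":-0.455},
    {"fingers":85,"x":0.38,"y":-0.8,"z":0.06,"spin":-0.455},
    {"fingers":85,"x":0.38,"y":-0.8,"z":0.06,"spin":-0.455},
    {"fingers":85,"x":0.38,"y":-0.8,"z":0.06,"spin":-0.455},
    {"fingers":85,"x":0.38,"y":-0.8,"z":0.06,"spin":-0.455},
    {"fingers":85,"x":0.38,"y":-0.8,"z":0.06,"spin":-0.455},
    {"fingers":85,"x":0.38,"y":-0.8,"z":0.06,"spin":-0.455},
  ],
)

```text
time_s: 2.15
tcp_pos: [0.592, -0.2159, 0.2899]
tcp_rot: [[0.205, 0.979, -0.0], [0.979, -0.205, -0.001], [-0.001, 0.0, -1.0]]
contact_force: [-0.5, 0.6, -0.2]
finger_gap: 0.0853
grip_force: 0.0
```

```bash
python3 - <<'E'
from h import *
o=manip.get_obs();print(o["time_s"],o["tcp_pos"],np.round(o["tcp_rot"],3).tolist(),o["joint_positions"])
c=manip.camera("wrist");np.savez("w2.npz",**c);cv2.imwrite("pics/w2.png",c["image"][:,:,::-1])
print({k:np.round(c[k],3).tolist() for k in("eye","attitude")})
E
```

```text
2.15 [ 0.59203284 -0.21594107  0.28987674] [[0.205, 0.979, -0.0], [0.979, -0.205, -0.001], [-0.001, 0.0, -1.0]] [-4.51824992e-01  2.62807809e-01  7.81842484e-02  1.38583303e+00
 -9.80183392e-04  1.32588068e+00]
{'eye': [0.61, -0.133, 0.432], 'attitude': [[0.979, -0.192, -0.068], [-0.204, -0.925, -0.321], [-0.001, 0.328, -0.945]]}
```

View pics/w2.png

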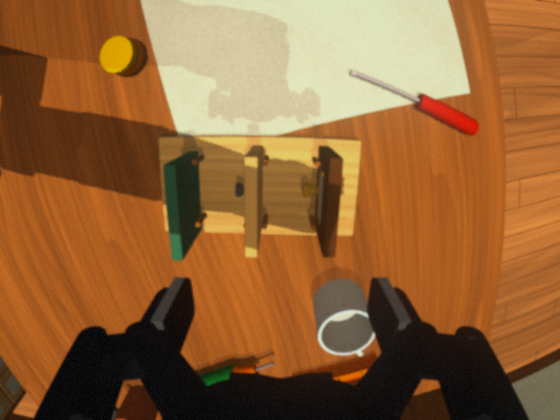

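The wrist view looks straight over the rack: the dark front's lit top strip is at about (341,150)–(334,255), its knob at (308,188), and the mug at (343,320) is clear. I'll mask the top strip.

```bash
python3 - <<'E'
from h import *
w=load("w2.npz");t=load("top0.npz");s=load("scene0.npz")
for r in(165,200,240): print(r,[tuple(int(q) for q in p) for p in w["image"][r,312:350:2]])
for col in(365,376,390): print(col,[tuple(int(q) for q in p) for p in t["image"][180:208:2,col]])
for r in(255,): print(r,[tuple(int(q) for q in p) for p in s["image"][245:285:2,215]])
E
```

```text
165 [(219, 168, 80), (204, 144, 67), (184, 109, 43), (163, 95, 41), (107, 60, 23), (61, 43, 21), (60, 42, 25), (60, 41, 22), (67, 48, 23), (94, 56, 28), (109, 63, 31), (114, 67, 34), (112, 66, 34), (113, 64, 31), (113, 67, 32), (160, 117, 52), (219, 176, 81), (227, 185, 89), (226, 181, 88)]
200 [(111, 80, 38), (101, 68, 29), (72, 48, 21), (76, 56, 28), (85, 72, 52), (62, 46, 24), (55, 35, 18), (58, 35, 19), (64, 38, 19), (67, 39, 19), (66, 40, 18), (71, 38, 20), (69, 39, 15), (77, 49, 17), (187, 142, 68), (225, 175, 82), (226, 178, 80), (227, 177, 85), (227, 179, 82)]
240 [(165, 89, 31), (169, 92, 33), (160, 88, 32), (115, 66, 29), (58, 31, 12), (54, 33, 17), (57, 33, 12), (67, 41, 20), (72, 40, 17), (94, 50, 20), (108, 57, 26), (107, 59, 30), (137, 73, 26), (175, 95, 33), (176, 95, 35), (178, 99, 37), (172, 96, 37), (173, 94, 33), (174, 98, 38)]
365 [(177, 152, 97), (175, 144, 91), (145, 114, 71), (75, 44, 24), (77, 46, 27), (56, 32, 17), (23, 12, 7), (100, 89, 73), (95, 73, 42), (34, 19, 7), (174, 133, 84), (173, 133, 84), (82, 62, 38), (84, 63, 39)]
376 [(174, 148, 93), (176, 148, 93), (174, 144, 91), (174, 140, 88), (74, 43, 25), (76, 45, 26), (77, 46, 27), (21, 11, 4), (56, 44, 32), (64, 59, 49), (22, 8, 4), (162, 123, 77), (161, 123, 78), (174, 138, 88)]
390 [(109, 69, 39), (118, 77, 46), (173, 133, 84), (176, 134, 87), (175, 136, 87), (146, 114, 72), (79, 48, 31), (70, 40, 24), (49, 28, 18), (23, 11, 3), (21, 11, 2), (65, 40, 21), (156, 113, 70), (174, 137, 86)]
255 [(94, 62, 30), (117, 64, 25), (80, 53, 29), (86, 56, 22), (103, 71, 37), (75, 34, 5), (81, 41, 18), (59, 27, 10), (28, 20, 15), (23, 2, 0), (31, 13, 0), (28, 11, 2), (35, 15, 18), (37, 23, 13), (31, 15, 4), (28, 18, 9), (29, 14, 8), (33, 19, 12), (25, 13, 9), (20, 6, 0)]
```

```bash
cat > meas.py <<'E'
from h import *
def comp(m,roi):
    u0,v0,u1,v1=roi; k=np.zeros(m.shape,np.uint8);k[v0:v1,u0:u1]=m[v0:v1,u0:u1]
    n,l,st,_=cv2.connectedComponentsWithStats(k,connectivity=4);i=1+st[1:,4].argmax();return (l==i).astype(np.uint8)
def quad(m):
    c=max(cv2.findContours(m,cv2.RETR_EXTERNAL,cv2.CHAIN_APPROX_NONE)[0],key=cv2.contourArea);h=cv2.convexHull(c)
    for e in np.arange(.5,12,.25):
        a=cv2.approxPolyDP(h,e,True)
        if len(a)<=4: break
    return a[:,0].astype(float),cv2.boxPoints(cv2.minAreaRect(c))
E
python3 - <<'E'
from meas import *
t=load("top0.npz");s=load("scene0.npz")
R=t["image"].astype(int);S=s["image"].astype(int)
strip=comp(((R[...,0]>40)&(R[...,0]<100)&(R[...,0]-R[...,2]>28)&(R[...,1]<62)).astype(np.uint8),(345,175,408,212))
q,b=quad(strip);print("strip top",q.tolist(),b.tolist(),strip.sum())
sc=cv2.GaussianBlur(s["image"],(3,3),0).astype(int)
face=comp((sc[...,0]<52).astype(np.uint8),(185,235,250,300));q,b=quad(face);print("face scene",q.tolist(),b.tolist(),face.sum())
both=comp((sc[...,0]<105).astype(np.uint8),(185,235,250,300));q,b=quad(both);print("both scene",q.tolist(),both.sum())
cv2.imwrite("pics/masks.png",np.hstack([cv2.resize(x,None,fx=5,fy=5,interpolation=0) for x in(np.where(strip[172:215,345:410,None]>0,255-t["image"][172:215,345:410]//2,t["image"][172:215,345:410]),)])[:,:,::-1])
# box rim in top view
for r in(230,262):print([int(x) for x in R[r,150:222:1,0]])
for c in(187,):print([int(x) for x in R[180:290:1,c,0]])
E
```

```text
strip top [[356.0, 187.0], [357.0, 184.0], [403.0, 194.0], [401.0, 199.0]] [[355.7579345703125, 187.9951934814453], [357.1358642578125, 182.3303680419922], [403.117919921875, 193.5151824951172], [401.739990234375, 199.1800079345703]] 254
face scene [[238.0, 248.0], [240.0, 273.0], [202.0, 295.0], [196.0, 269.0]] [[189.7429962158203, 272.2364501953125], [237.7045440673828, 247.42877197265625], [249.8058624267578, 270.82464599609375], [201.8443145751953, 295.63232421875]] 1121
both scene [[218.0, 235.0], [240.0, 274.0], [201.0, 296.0], [185.0, 244.0]] 2344
[177, 177, 177, 180, 177, 177, 174, 172, 175, 175, 173, 176, 173, 171, 146, 83, 83, 81, 52, 24, 25, 27, 22, 28, 49, 77, 81, 79, 81, 84, 84, 86, 80, 82, 83, 81, 77, 70, 73, 79, 81, 77, 73, 74, 79, 78, 74, 79, 79, 81, 77, 79, 83, 83, 79, 28, 26, 19, 42, 97, 111, 174, 170, 165, 166, 167, 170, 174, 176, 168, 171, 174]
[177, 179, 177, 175, 177, 177, 174, 172, 170, 147, 146, 176, 175, 173, 144, 76, 77, 75, 61, 24, 26, 20, 22, 29, 47, 50, 87, 83, 82, 79, 82, 80, 77, 77, 82, 83, 78, 81, 77, 76, 75, 74, 77, 76, 77, 76, 74, 76, 78, 80, 79, 71, 79, 81, 78, 48, 25, 24, 32, 67, 112, 173, 169, 163, 161, 174, 176, 175, 174, 174, 166, 170]
[177, 177, 177, 158, 174, 175, 177, 174, 175, 174, 175, 177, 175, 146, 69, 65, 147, 177, 176, 175, 175, 178, 176, 83, 81, 80, 67, 27, 22, 73, 74, 74, 74, 71, 72, 71, 72, 72, 72, 71, 69, 73, 72, 73, 71, 72, 72, 71, 71, 70, 70, 73, 72, 74, 71, 75, 72, 72, 70, 73, 72, 77, 79, 80, 78, 78, 78, 82, 80, 82, 79, 81, 79, 80, 80, 80, 81, 81, 80, 82, 82, 79, 81, 81, 78, 79, 77, 80, 77, 79, 78, 78, 76, 55, 38, 80, 82, 82, 109, 134, 130, 133, 136, 142, 140, 136, 135, 132, 132, 132]
```

```bash
python3 - <<'E'
from meas import *
t=load("top0.npz");s=load("scene0.npz");w=load("w2.npz")
# front: top +x edge corners, top+scene
for a,b in(([356.7,183.3],[237.8,247.2]),([403.2,193.6],[195.6,268.6])):
    p=tri([(t,a,0),(s,b,0)]);print("front corner",np.round(p,4),"plane .115:",np.round(plane(t,a,.115)[0],4))
# wrist: right edge of front, R threshold, rows 155-250
W=w["image"].astype(int);pts=[]
for r in range(154,252,6):
    row=W[r,318:360,0];base=np.median(W[r,352:362,0]);d=(row<base*.78).nonzero()[0];d=d[d<32]
    pts.append([318+d.max()+.5,r])
P=plane(w,pts,.115,True);print(np.round(P[:,:2],3).tolist());k=np.polyfit(P[:,1],P[:,0],1);print("wrist edge yaw deg",-np.degrees(np.arctan(k[0])),"resid mm",1e3*np.std(P[:,0]-np.polyval(k,P[:,1])))
# box rim, top view, z=.072
R=t["image"].astype(float)[...,0]
def cross(v,th): # first index where v crosses th upward/downward, subpixel
    i=np.nonzero((v[:-1]-th)*(v[1:]-th)<0)[0][0];return i+(v[i]-th)/(v[i]-v[i+1])
L=np.array([[155+cross(R[r,155:175],128),r] for r in range(212,272,3)])
N=np.array([[c,270+cross(R[270:290,c],95)] for c in range(170,204,3)])
Rt=np.array([[200+cross(R[r,200:215],55),r] for r in range(222,272,3)])
for nm,e,ax in(("left",L,0),("right",Rt,0),("near",N,1)):
    Q=plane(t,e,.072)[:,:2]
    k=np.polyfit(Q[:,ax],Q[:,1-ax],1);m=Q.mean(0);print(nm,np.round(m,4),"slope deg",np.degrees(np.arctan(k[0])),"res",1e3*np.std(Q[:,1-ax]-np.polyval(k,Q[:,ax])))
# stop far edge & near edge, z=.057
Sf=np.array([[c,185+cross(R[185:202,c],130)] for c in range(172,204,3)]);print("stop near edge rows",Sf[:,1].round(1).tolist())
E
```

```text
front corner [ 0.6574 -0.196   0.1118] plane .115: [ 0.6576 -0.1945  0.115 ]
front corner [ 0.6333 -0.3023  0.1162] plane .115: [ 0.634  -0.3021  0.115 ]
[[0.656, -0.189], [0.659, -0.196], [0.658, -0.202], [0.657, -0.208], [0.657, -0.214], [0.655, -0.22], [0.654, -0.227], [0.65, -0.232], [0.649, -0.239], [0.647, -0.245], [0.645, -0.251], [0.644, -0.258], [0.642, -0.264], [0.64, -0.271], [0.639, -0.278], [0.638, -0.285], [0.636, -0.291]]
wrist edge yaw deg -13.489909780272356 resid mm 1.540005334225826
left [0.5249 0.2582] slope deg 1.968236545339105 res 0.1207013090576366
right [0.5122 0.162 ] slope deg 1.807339078286436 res 0.16587513491248068
near [0.4396 0.2031] slope deg -2.2314513341244626 res 5.199734545767366
stop near edge rows [193.4, 193.4, 193.4, 193.4, 193.2, 193.2, 193.1, 192.7, 192.5, 192.5, 192.5]
```

>>> carry_out(
  rows=[
    {"fingers":50,"x":0.047,"y":-0.033,"z":-0.05,"spin":-0.005},
    {"fingers":50,"x":0.047,"y":-0.033,"z":-0.1,"spin":-0.005},
    {"fingers":50,"x":0.047,"y":-0.033,"z":-0.13,"spin":-0.005},
    {"fingers":50,"x":0.047,"y":-0.033,"z":-0.13,"spin":-0.005},
    {"fingers":50,"x":0.047,"y":-0.033,"z":-0.13,"spin":-0.005},
    {"fingers":50,"x":0.047,"y":-0.033,"z":-0.13,"spin":-0.005},
    {"fingers":50,"x":0.047,"y":-0.033,"z":-0.13,"spin":-0.005},
  ],
)

```text
time_s: 2.9
tcp_pos: [0.6396, -0.245, 0.1656]
tcp_rot: [[0.216, 0.976, 0.006], [0.976, -0.216, -0.003], [-0.002, 0.006, -1.0]]
contact_force: [-0.7, -0.5, 1.0]
finger_gap: 0.0498
grip_force: 0.0
```

```bash
python3 - <<'E'
from meas import *
o=manip.get_obs();print(o["time_s"],o["tcp_pos"],np.round(o["tcp_rot"],3).tolist())
c=manip.camera("wrist");np.savez("w3.npz",**c);cv2.imwrite("pics/w3.png",c["image"][:,:,::-1]);print(c["eye"])
E
```

```text
2.9 [ 0.63957869 -0.24502135  0.16559208] [[0.216, 0.976, 0.006], [0.976, -0.216, -0.003], [-0.002, 0.006, -1.0]]
[ 0.65718976 -0.16185114  0.30754893]
```

View pics/w3.png

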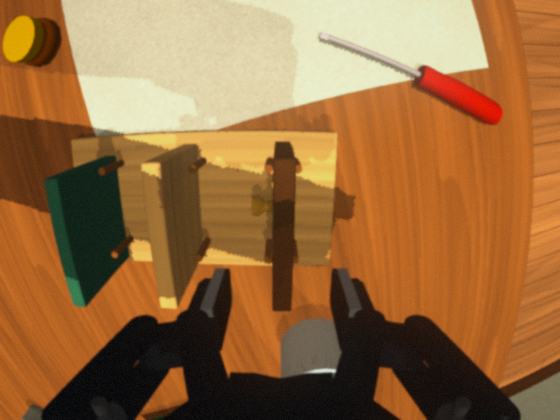

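The strip of the dark front runs vertically at columns 273–294, rows 143–310, and sits between the fingers (≈220 and ≈345). I'll compute its centre and check the height from the two wrist positions.

```bash
python3 - <<'E'
from meas import *
w=load("w3.npz");W=cv2.GaussianBlur(w["image"],(3,3),0).astype(int)
m=comp(((W[...,0]<125)&(W[...,1]<80)&(W[...,2]<60)).astype(np.uint8),(262,136,306,318))
L,R_=[],[]
for r in range(185,300,5):
    c=np.nonzero(m[r])[0];L.append([c.min()-.5,r]);R_.append([c.max()+.5,r])
v=np.nonzero(m[:,283])[0];print("rows at 283",v.min(),v.max(), "rows sum>=15:",np.nonzero(m.sum(1)>=15)[0][[0,-1]])
print(L[::6],R_[::6])
for z in(.112,.115,.118):
    a=plane(w,L,z,1);b=plane(w,R_,z,1)
    ka=np.polyfit(a[:,1],a[:,0],1);kb=np.polyfit(b[:,1],b[:,0],1)
    e=plane(w,[[283,v.min()-.5],[283,v.max()+.5]],z,1)
    y=e[:,1].mean();print(z,"thick",1e3*(np.polyval(kb,y)-np.polyval(ka,y))*.975,"ctr",(np.polyval(kb,y)+np.polyval(ka,y))/2,y,"yaw",np.degrees(np.arctan([ka[0],kb[0]])),"len",np.linalg.norm(e[0]-e[1]))
E
```

```text
rows at 283 143 310 rows sum>=15: [145 310]
[[np.float64(273.5), 185], [np.float64(270.5), 215], [np.float64(264.5), 245], [np.float64(271.5), 275]] [[np.float64(295.5), 185], [np.float64(294.5), 215], [np.float64(296.5), 245], [np.float64(291.5), 275]]
0.112 thick 16.94732746875962 ctr 0.641256286197801 -0.24227242433102972 yaw [11.81050843 13.0420046 ] len 0.12004496480898012
0.115 thick 16.68733124818533 ctr 0.6415007284810428 -0.24103864692694954 yaw [11.81050843 13.0420046 ] len 0.11820330350829542
0.118 thick 16.427335027612123 ctr 0.6417451707642846 -0.2398048695228694 yaw [11.81050843 13.0420046 ] len 0.11636164220761075
```

>>> carry_out(
  rows=[
    {"fingers":50,"x":0.002,"y":-0.001,"z":-0.04,"spin":0},
    {"fingers":50,"x":0.002,"y":-0.001,"z":-0.06,"spin":0},
    {"fingers":50,"x":0.002,"y":-0.001,"z":-0.08,"spin":0},
    {"fingers":50,"x":0.002,"y":-0.001,"z":-0.08,"spin":0},
    {"fingers":50,"x":0.002,"y":-0.001,"z":-0.08,"spin":0},
  ],
  grip_force=60,
)

```text
time_s: 3.45
tcp_pos: [0.6403, -0.2459, 0.0828]
tcp_rot: [[0.216, 0.976, 0.001], [0.976, -0.216, -0.001], [-0.0, 0.002, -1.0]]
contact_force: [0.3, 0.2, 0.5]
finger_gap: 0.0503
grip_force: 0.0
```

>>> carry_out(
  rows=[
    {"fingers":5,"x":0,"y":0,"z":0,"spin":0},
    {"fingers":5,"x":0,"y":0,"z":0,"spin":0},
    {"fingers":5,"x":0,"y":0,"z":0,"spin":0},
    {"fingers":5,"x":0,"y":0,"z":0,"spin":0},
    {"fingers":5,"x":0,"y":0,"z":0,"spin":0},
    {"fingers":5,"x":0,"y":0,"z":0,"spin":0},
    {"fingers":5,"x":0,"y":0,"z":0,"spin":0},
    {"fingers":5,"x":0,"y":0,"z":0,"spin":0},
  ],
  grip_force=60,
)

```text
time_s: 4.25
tcp_pos: [0.641, -0.2463, 0.0833]
tcp_rot: [[0.216, 0.976, 0.003], [0.976, -0.216, -0.002], [-0.001, 0.003, -1.0]]
contact_force: [-0.1, -0.5, 5.3]
finger_gap: 0.013
grip_force: 59.4
```

>>> carry_out(
  rows=[
    {"fingers":5,"x":0,"y":0,"z":0.02,"spin":0},
    {"fingers":5,"x":0,"y":0,"z":0.045,"spin":0},
    {"fingers":5,"x":0,"y":0,"z":0.07,"spin":0},
    {"fingers":5,"x":0,"y":0,"z":0.1,"spin":0},
    {"fingers":5,"x":0,"y":0,"z":0.13,"spin":0},
    {"fingers":5,"x":0,"y":0,"z":0.13,"spin":0},
    {"fingers":5,"x":0,"y":0,"z":0.13,"spin":0},
    {"fingers":5,"x":-0.04,"y":0.09,"z":0.13,"spin":0.02},
    {"fingers":5,"x":-0.1,"y":0.2,"z":0.13,"spin":0.05},
    {"fingers":5,"x":-0.18,"y":0.3,"z":0.13,"spin":0.08},
    {"fingers":5,"x":-0.27,"y":0.4,"z":0.13,"spin":0.08},
    {"fingers":5,"x":-0.27,"y":0.452,"z":0.13,"spin":0.08},
    {"fingers":5,"x":-0.27,"y":0.452,"z":0.13,"spin":0.08},
    {"fingers":5,"x":-0.27,"y":0.452,"z":0.13,"spin":0.08},
    {"fingers":5,"x":-0.27,"y":0.452,"z":0.13,"spin":0.08},
    {"fingers":5,"x":-0.27,"y":0.452,"z":0.13,"spin":0.08},
    {"fingers":5,"x":-0.27,"y":0.452,"z":0.13,"spin":0.08},
    {"fingers":5,"x":-0.27,"y":0.452,"z":0.13,"spin":0.08},
    {"fingers":5,"x":-0.27,"y":0.452,"z":0.13,"spin":0.08},
    {"fingers":5,"x":-0.27,"y":0.452,"z":0.13,"spin":0.08},
  ],
)

```text
time_s: 6.25
tcp_pos: [0.3681, 0.2063, 0.2096]
tcp_rot: [[-0.035, 0.999, -0.003], [0.999, 0.035, -0.002], [-0.001, -0.003, -1.0]]
contact_force: [1.1, -0.6, -1.4]
finger_gap: 0.013
grip_force: 59.4
```

```bash
python3 - <<'E'
from meas import *
o=manip.get_obs();print(o["time_s"],o["tcp_pos"],np.round(o["tcp_rot"],3).tolist(),o["contact_force"],o["moment"],o["finger_gap"])
ims=[]
for n in("wrist","scene","top"):
    c=manip.camera(n);np.savez(n+"4.npz",**c);ims.append(c["image"][:,:,::-1])
a=cv2.resize(ims[0],(400,300));b=cv2.resize(ims[1][80:260,200:440],(400,300),interpolation=cv2.INTER_CUBIC);d=cv2.resize(ims[2][170:320,120:320],(400,300),interpolation=cv2.INTER_CUBIC)
cv2.imwrite("pics/c4.png",np.vstack([np.hstack([a,b]),np.hstack([d,d*0])]))
E
```

```text
6.25 [0.3681201  0.20630052 0.20959872] [[-0.035, 0.999, -0.003], [0.999, 0.035, -0.002], [-0.001, -0.003, -1.0]] [ 1.08729268 -0.63636342 -1.36570311] [-0.03697142 -0.03087594 -0.03670726] 0.013021507620876666
```

View pics/c4.png

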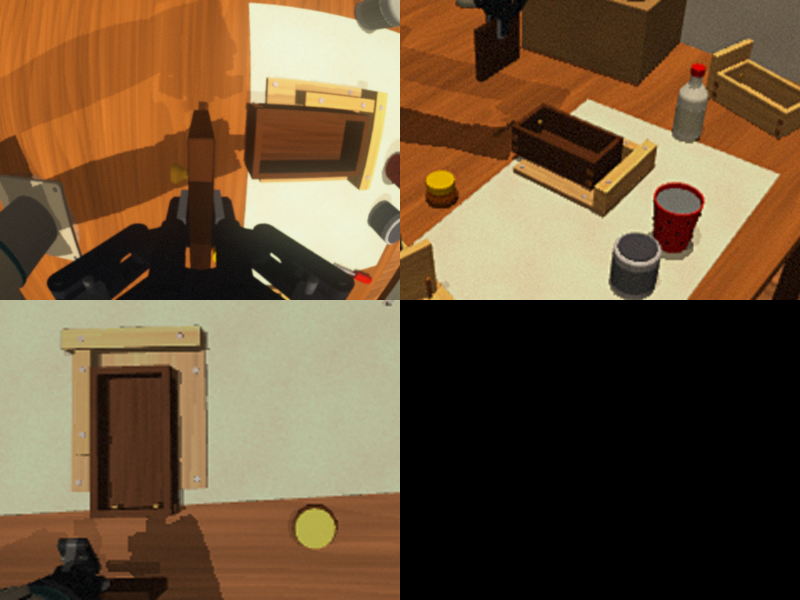

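Top-left (wrist): the front is held upright between the fingers, knob to the left, i.e. −x. Scene and top views show the box undisturbed, its free end at top pixels ≈(165..205,277). Now I'll measure the box rim and the held front's lower corners.

```bash
python3 - <<'E'
from meas import *
t=load("top4.npz");s=load("scene4.npz");o=manip.get_obs()
sc=cv2.GaussianBlur(s["image"],(3,3),0).astype(int)
f=comp((sc[...,0]<60).astype(np.uint8),(240,92,276,132));q,_=quad(f);print("held face quad",q.tolist())
bx=comp((sc[...,0]<95).astype(np.uint8),(262,140,340,192))
c=max(cv2.findContours(bx,0,1)[0],key=cv2.contourArea);print("box hull",cv2.approxPolyDP(cv2.convexHull(c),1.5,True)[:,0].tolist())
# held front's +x face plane
x=o["tcp_rot"][:,1]*np.sign(o["tcp_rot"][0,1]);x[2]=0;x/=np.linalg.norm(x);p0=o["tcp_pos"]+.007*x;yv=np.array([-x[1],x[0],0])
e=s["eye"]
for p in q:
    v=rays(s,p)[0];P=e+v*((p0-e)@x)/(v@x);print(p,"y off",round(1e3*(P-p0)@yv,1),"z-tcp mm",round(1e3*(P[2]-p0[2]),1))
R=t["image"].astype(float)[...,0]
for r in range(270,284):print(r,R[r,160:212:2].astype(int).tolist())
E
```

```text
held face quad [[270.0, 92.0], [270.0, 114.0], [248.0, 128.0], [245.0, 98.0]]
box hull [[262, 156], [288, 143], [331, 162], [337, 170], [316, 191], [309, 191], [262, 174]]
[270.  92.] y off 44.8 z-tcp mm 13.7
[270. 114.] y off 44.2 z-tcp mm -60.1
[248. 128.] y off -60.6 z-tcp mm -59.3
[245.  98.] y off -67.4 z-tcp mm 40.8
270 [183, 183, 177, 82, 62, 26, 23, 54, 87, 79, 86, 80, 86, 81, 78, 78, 80, 80, 77, 80, 73, 81, 80, 27, 26, 113]
271 [182, 183, 175, 81, 63, 26, 31, 57, 87, 81, 86, 81, 88, 82, 78, 77, 83, 82, 74, 78, 35, 80, 79, 26, 33, 114]
272 [183, 182, 175, 79, 66, 23, 21, 53, 80, 91, 45, 84, 85, 82, 77, 81, 80, 78, 91, 129, 36, 81, 77, 33, 45, 97]
273 [184, 183, 175, 79, 62, 25, 25, 56, 163, 128, 46, 82, 70, 64, 57, 59, 45, 46, 79, 154, 27, 79, 78, 33, 46, 79]
274 [183, 183, 174, 79, 62, 23, 23, 27, 62, 54, 26, 27, 41, 38, 37, 54, 53, 55, 54, 68, 67, 82, 81, 30, 45, 81]
275 [160, 150, 147, 79, 81, 65, 70, 74, 86, 85, 87, 86, 84, 85, 84, 88, 84, 84, 85, 84, 82, 82, 84, 33, 47, 92]
276 [142, 140, 136, 80, 82, 80, 82, 85, 85, 84, 86, 85, 84, 86, 84, 84, 86, 84, 84, 84, 84, 85, 81
[... 183 characters left out ...]
100, 101, 95, 95, 94, 92, 72, 83, 81, 82, 82, 141, 141, 141, 82]
279 [137, 117, 115, 108, 122, 126, 135, 135, 136, 136, 140, 137, 139, 138, 138, 139, 142, 80, 79, 80, 83, 89, 137, 139, 139, 77]
280 [115, 115, 116, 118, 135, 134, 135, 136, 134, 136, 136, 136, 134, 136, 135, 135, 130, 79, 79, 77, 80, 88, 132, 135, 78, 78]
281 [116, 117, 118, 118, 135, 137, 139, 139, 138, 141, 140, 139, 138, 137, 139, 138, 135, 80, 79, 78, 80, 89, 139, 77, 77, 79]
282 [121, 122, 122, 122, 126, 142, 142, 142, 144, 143, 142, 141, 143, 141, 141, 141, 135, 82, 81, 81, 82, 82, 79, 83, 80, 80]
283 [122, 123, 127, 125, 144, 145, 146, 145, 147, 145, 145, 147, 146, 148, 145, 146, 141, 84, 84, 84, 86, 84, 83, 84, 85, 84]
```

```bash
python3 - <<'E'
from meas import *
o=manip.get_obs();w=load("wrist4.npz");t=load("top4.npz");s=load("scene4.npz")
x=o["tcp_rot"][:,1]*np.sign(o["tcp_rot"][0,1]);x[2]=0;x/=np.linalg.norm(x);yv=np.array([-x[1],x[0],0]);p0=o["tcp_pos"]
im=w["image"]
print([tuple(int(k) for k in p) for p in im[355:392:2,281]]);print([tuple(int(k) for k in p) for p in im[134:176:2,281]])
print("cols",[int(k) for k in im[220,255:310,0]])
a=cv2.resize(im[120:400,230:330],None,fx=2.14,fy=2.14,interpolation=cv2.INTER_CUBIC)
b=cv2.resize(s["image"][70:145,225:295],(560,600),interpolation=cv2.INTER_CUBIC)
cv2.imwrite("pics/c5.png",np.hstack([a[:599],b[:599]])[:,:,::-1]); print(a.shape)
for z in(.0317,): 
  for r in(150,160,375): 
    P=plane(w,[281,r],p0[2]+z,1)[0]-p0;print(r,1e3*P@x,1e3*P@yv)
E
```

```text
[(60, 32, 20), (54, 25, 11), (54, 29, 15), (55, 31, 14), (54, 27, 13), (50, 25, 9), (52, 27, 15), (59, 33, 20), (57, 31, 16), (58, 31, 15), (56, 28, 14), (42, 25, 15), (13, 9, 13), (23, 18, 18), (18, 16, 16), (17, 17, 15), (15, 16, 13), (16, 16, 17), (21, 18, 16)]
[(177, 99, 39), (168, 92, 30), (167, 91, 34), (167, 94, 38), (128, 69, 29), (92, 49, 21), (89, 49, 16), (93, 53, 24), (95, 55, 23), (93, 49, 27), (73, 36, 17), (63, 32, 19), (61, 35, 15), (58, 27, 11), (62, 31, 14), (60, 31, 13), (59, 31, 13), (58, 30, 16), (58, 34, 18), (55, 25, 3), (59, 30, 11)]
cols [114, 111, 109, 108, 110, 112, 109, 97, 80, 83, 92, 95, 95, 96, 98, 96, 98, 97, 97, 100, 99, 102, 106, 101, 99, 102, 102, 102, 104, 103, 101, 103, 100, 103, 100, 98, 100, 98, 101, 97, 96, 97, 90, 87, 83, 83, 98, 106, 112, 111, 113, 115, 114, 116, 116]
(599, 214, 3)
150 -1.4177919866880893 71.06809370016514
160 -1.4003180539326214 67.62842655657562
375 -0.8530799815667642 -32.74503699274003
```

View pics/c5.png

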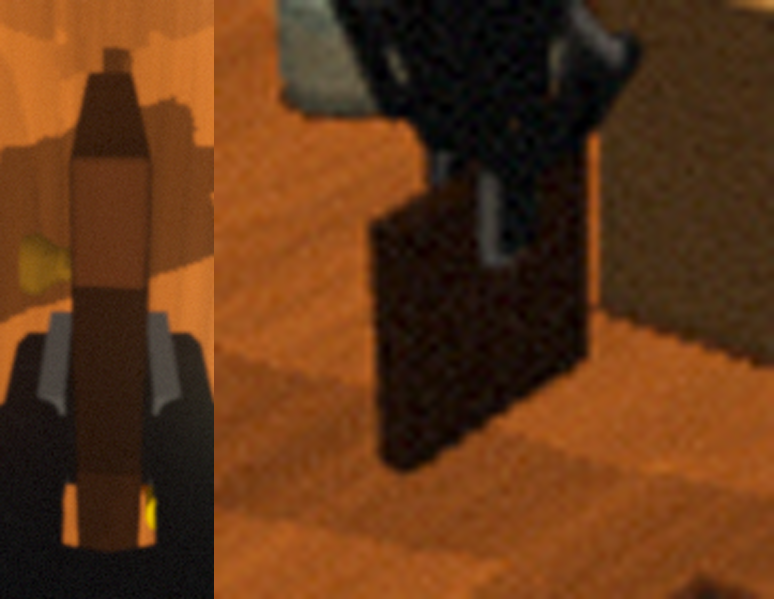

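Left (wrist): the top strip's +y corner is at crop row 157 (full row ≈193) and the end face's lower edge at crop row 72 (≈153.6). Right (scene): the front hangs straight, with lower +x-face corners at (271.6,114.8) and (248.9,129.0).

```bash
python3 - <<'E'
from meas import *
o=manip.get_obs();w=load("wrist4.npz");t=load("top4.npz");s=load("scene4.npz")
x=o["tcp_rot"][:,1]*np.sign(o["tcp_rot"][0,1]);x[2]=0;x/=np.linalg.norm(x);yv=np.array([-x[1],x[0],0]);p0=o["tcp_pos"]
for uv,z in(([264,193],.0317),([300,193],.0317),([279,193.4],.0317),([281,153.8],-.0683),([281,153.8],-.062)):
    P=plane(w,uv,p0[2]+z,1)[0]-p0;print(uv,z,"x",round(1e3*P@x,1),"y",round(1e3*P@yv,1))
for q in([271.6,114.8],[248.9,129.]):
    v=rays(s,q)[0];e=s["eye"];f=p0+.007*x;P=e+v*((f-e)@x)/(v@x);print("scene",q,"y",round(1e3*(P-f)@yv,1),"z",round(1e3*(P[2]-f[2]),1))
# box near rim corners top+scene (edges: left col 164.3, right 204.7, near row 278.4)
for a,b in(([164.4,278.6],[288,143.3]),([204.6,277.8],[267,155])):
    P=tri([(t,a,0),(s,b,0)]);print("box corner",np.round(P,4),"plane",np.round(plane(t,a,.072)[0],4))
S=s["image"]
a=cv2.resize(S[130:200,255:345],(770,600),interpolation=cv2.INTER_CUBIC);cv2.imwrite("pics/c6.png",a[:,:,::-1])
E
```

```text
[264, 193] 0.0317 x -7.3 y 56.0
[300, 193] 0.0317 x 5.3 y 56.0
[279, 193.4] 0.0317 x -2.0 y 55.8
[281, 153.8] -0.0683 x -1.6 y 55.1
[281, 153.8] -0.062 x -1.6 y 56.1
scene [271.6, 114.8] y 52.2 z -66.5
scene [248.9, 129.0] y -56.8 z -64.6
box corner [0.437  0.2598 0.0635] plane [0.4351 0.255  0.072 ]
box corner [0.4376 0.1606 0.0727] plane [0.4372 0.1604 0.072 ]
```

View pics/c6.png

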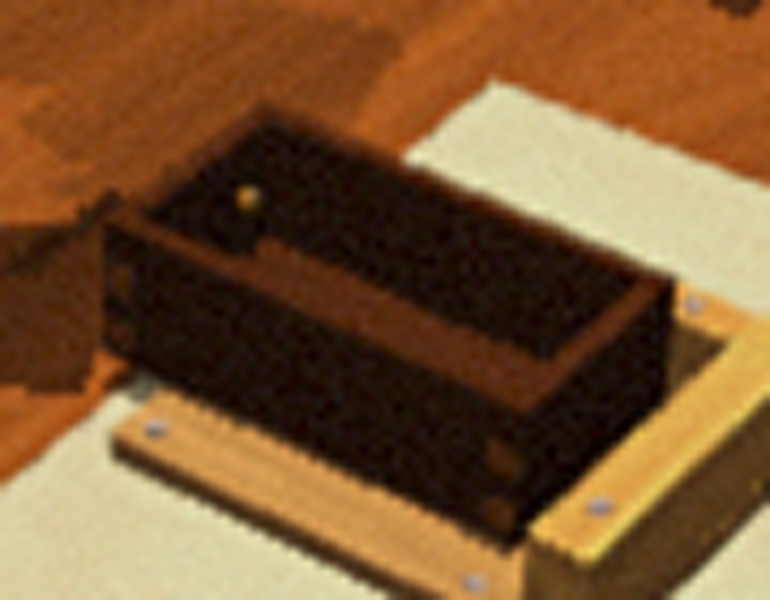

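This scene crop shows the box rim corners: (−x,+y) at crop (262,98), (−x,−y) at (105,222) and its underside below at (105,350). In full pixels these are (285.6,141.4), (267.3,155.9) and (267.3,170.8).

```bash
python3 - <<'E'
from meas import *
t=load("top4.npz");s=load("scene4.npz")
for a,b in(([164.4,278.6],[285.6,141.6]),([204.6,277.8],[267.3,155.7])):
    P=tri([(t,a,0),(s,b,0)]);print("box corner",np.round(P,4))
v=rays(s,[267.3,170.6])[0];e=s["eye"];c=np.array([.4374,.1604]);k=((c-e[:2])@v[:2])/(v[:2]@v[:2]);print("underside pt",e+k*v,(e+k*v)[:2]-c)
v=rays(s,[267.3,155.7])[0];k=((c-e[:2])@v[:2])/(v[:2]@v[:2]);print("rim pt",e+k*v)
# rim lines again on new picture
R=t["image"].astype(float)[...,0]
def cross(v,th):
    i=np.nonzero((v[:-1]-th)*(v[1:]-th)<0)[0][0];return i+(v[i]-th)/(v[i]-v[i+1])
L=np.array([[155+cross(R[r,155:175],128),r] for r in range(212,272,3)]);Q=np.array([[200+cross(R[r,200:215],55),r] for r in range(222,268,3)])
A=plane(t,L,.072);B=plane(t,Q,.072);ka=np.polyfit(A[:,0],A[:,1],1);kb=np.polyfit(B[:,0],B[:,1],1)
for x in(.437,.452):print("box centre y at",x,(np.polyval(ka,x)+np.polyval(kb,x))/2,"width",np.polyval(ka,x)-np.polyval(kb,x),"yaw",np.degrees(np.arctan([ka[0],kb[0]])))
# stop face at z=.057: light stop / base boundary near col 190
print(R[185:200,170:204:6].astype(int).T.tolist())
E
```

```text
box corner [0.4351 0.255  0.072 ]
box corner [0.4377 0.1614 0.0697]
underside pt [0.43831093 0.16118728 0.01342834] [0.00091093 0.00078728]
rim pt [0.43870299 0.16152503 0.07018673]
box centre y at 0.437 0.20716351671737487 width 0.09579105993600914 yaw [1.95886411 1.95998536]
box centre y at 0.452 0.20767669298694605 width 0.09579076604919096 yaw [1.95886411 1.95998536]
[[182, 180, 183, 181, 182, 180, 182, 181, 184, 68, 70, 74, 118, 119, 118], [182, 182, 180, 182, 182, 180, 181, 182, 182, 74, 71, 113, 180, 180, 182], [182, 181, 180, 182, 183, 182, 181, 183, 155, 72, 68, 123, 181, 182, 181], [182, 179, 181, 181, 184, 182, 181, 180, 149, 71, 66, 151, 181, 182, 182], [182, 180, 182, 182, 180, 181, 180, 181, 93, 71, 69, 181, 181, 180, 180], [184, 182, 180, 181, 181, 181, 182, 181, 85, 69, 65, 179, 180, 180, 181]]
```

>>> carry_out(
  rows=[
    {"fingers":5,"x":0,"y":0,"z":-0.04,"spin":0},
    {"fingers":5,"x":0,"y":0,"z":-0.08,"spin":0},
    {"fingers":5,"x":0,"y":0,"z":-0.11,"spin":0},
    {"fingers":5,"x":0,"y":0,"z":-0.13,"spin":0},
    {"fingers":5,"x":0.015,"y":0,"z":-0.13,"spin":0},
    {"fingers":5,"x":0.03,"y":0,"z":-0.13,"spin":0},
    {"fingers":5,"x":0.045,"y":0,"z":-0.13,"spin":0},
    {"fingers":5,"x":0.052,"y":0,"z":-0.13,"spin":0},
    {"fingers":5,"x":0.052,"y":0,"z":-0.13,"spin":0},
    {"fingers":5,"x":0.052,"y":0,"z":-0.13,"spin":0},
    {"fingers":5,"x":0.052,"y":0,"z":-0.13,"spin":0},
  ],
)

```text
time_s: 7.5
tcp_pos: [0.421, 0.2064, 0.0814]
tcp_rot: [[-0.033, 0.999, -0.001], [0.999, 0.033, -0.0], [-0.0, -0.001, -1.0]]
contact_force: [-0.2, -0.5, -1.8]
finger_gap: 0.0131
grip_force: 59.4
```

```bash
python3 - <<'E'
from meas import *
o=manip.get_obs();print(o["time_s"],o["tcp_pos"],np.round(o["tcp_rot"],4).tolist(),o["contact_force"],o["moment"],o["finger_gap"])
c=manip.camera("wrist");np.savez("w7.npz",**c)
s=manip.camera("scene");np.savez("s7.npz",**s)
a=cv2.resize(c["image"][60:360,180:460],(560,600),interpolation=cv2.INTER_CUBIC)
b=cv2.resize(s["image"][110:190,250:282],(240,600),interpolation=cv2.INTER_CUBIC)
cv2.imwrite("pics/c7.png",np.hstack([a,b])[:,:,::-1])
E
```

```text
7.5 [0.42102949 0.20635945 0.08138662] [[-0.0334, 0.9994, -0.0006], [0.9994, 0.0334, -0.0001], [-0.0001, -0.0006, -1.0]] [-0.18831546 -0.48762328 -1.80029373] [0.00579492 0.01956958 0.03649316] 0.013092641233252123
```

View pics/c7.png

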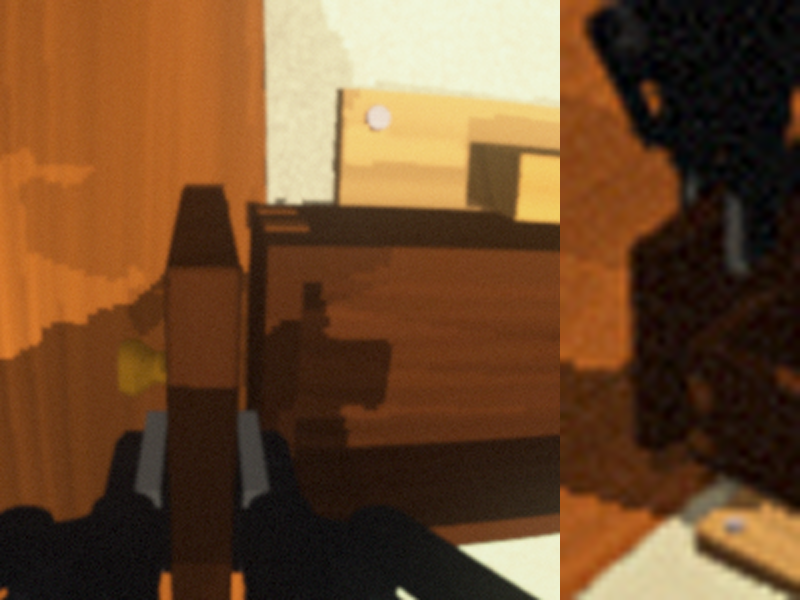

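Picture 10: the front hangs parallel to the box end with a narrow gap of a few mm, knob outwards. In full pixels the box's (−x,+y) rim corner is ≈(305,161.5) and the front's top +y corner ≈(283,193.5).

```bash
python3 - <<'E'
from meas import *
o=manip.get_obs();w=load("w7.npz")
x=np.array([np.cos(.0342),np.sin(.0342),0]);yv=np.array([-x[1],x[0],0]);p0=o["tcp_pos"];print(p0,o["contact_force"])
def rel(uv,z):
    P=plane(w,uv,z,1)[0]-p0;return np.round([1e3*P@x,1e3*P@yv],1)
print("front end",rel([283,193.5],p0[2]+.0317))
R=w["image"].astype(int)
for c in(310,330,350,380): print(c,R[155:190,c,0].tolist())
for r in(161,162,163): print("rim",rel([330,r],.072),rel([305,r],.072))
E
```

```text
[0.4209085  0.20639817 0.08128633] [-0.55712936 -0.06425642 -0.36596811]
front end [ 1.2 54.7]
310 [177, 181, 179, 181, 179, 165, 142, 106, 91, 98, 110, 110, 80, 64, 65, 63, 62, 63, 55, 54, 53, 55, 51, 51, 51, 49, 47, 48, 50, 48, 49, 44, 48, 45, 46]
330 [231, 231, 230, 228, 226, 216, 192, 132, 79, 65, 64, 63, 62, 62, 67, 73, 80, 94, 111, 121, 101, 75, 63, 57, 57, 55, 57, 68, 85, 95, 98, 96, 101, 103, 101]
350 [205, 206, 204, 200, 195, 195, 183, 145, 98, 68, 66, 66, 61, 62, 65, 64, 64, 60, 62, 59, 61, 58, 63, 61, 59, 56, 59, 70, 84, 94, 99, 100, 99, 98, 101]
380 [232, 231, 231, 229, 228, 223, 223, 203, 154, 95, 72, 64, 66, 64, 65, 66, 63, 61, 59, 64, 61, 59, 63, 62, 60, 59, 62, 69, 89, 106, 112, 117, 119, 119, 116]
rim [23.7 59.6] [11.8 59.4]
rim [23.7 59.1] [11.8 59. ]
rim [23.7 58.6] [11.8 58.5]
```

```bash
python3 - <<'E'
from meas import *
o=manip.get_obs();w=load("w7.npz")
x=np.array([np.cos(.0342),np.sin(.0342),0]);yv=np.array([-x[1],x[0],0]);p0=o["tcp_pos"]
def row(c,z,y):
    rr=np.arange(120,230,.25);P=plane(w,np.c_[np.full(len(rr),c),rr],z,1)-p0;return rr[np.abs(P@yv*1e3-y).argmin()]
for c in(350,380):
    print(c,"rows expected: under",row(c,.012,48),"rim out",row(c,.072,48),"rim in",row(c,.072,39),"floor/inner base",row(c,.02,39), "+1mm:",row(c,.072,40))
for r in range(172,186,1): print(r,w["image"][r,[360,400,420,440]].tolist())
E
```

```text
350 rows expected: under 163.75 rim out 185.0 rim in 202.75 floor/inner base 179.5 +1mm: 200.75
380 rows expected: under 164.75 rim out 185.5 rim in 203.0 floor/inner base 180.25 +1mm: 201.0
172 [[62, 43, 26], [66, 39, 24], [62, 39, 22], [69, 46, 26]]
173 [[63, 42, 24], [61, 38, 23], [55, 36, 19], [68, 45, 25]]
174 [[63, 42, 28], [61, 38, 19], [61, 40, 20], [66, 41, 22]]
175 [[63, 41, 23], [61, 39, 20], [61, 39, 17], [61, 39, 21]]
176 [[62, 39, 26], [64, 40, 24], [62, 41, 26], [62, 41, 24]]
177 [[62, 43, 23], [65, 39, 21], [60, 39, 21], [59, 39, 18]]
178 [[58, 33, 18], [60, 37, 17], [60, 39, 18], [61, 39, 18]]
179 [[59, 40, 22], [63, 39, 23], [59, 33, 14], [61, 38, 19]]
180 [[58, 38, 21], [59, 36, 19], [61, 37, 18], [62, 41, 24]]
181 [[60, 41, 21], [58, 37, 16], [64, 41, 22], [61, 40, 23]]
182 [[66, 45, 27], [62, 41, 18], [61, 39, 17], [65, 44, 26]]
183 [[79, 45, 23], [80, 44, 21], [67, 37, 14], [60, 38, 21]]
184 [[93, 51, 22], [100, 56, 23], [86, 49, 22], [76, 45, 21]]
185 [[100, 56, 27], [112, 59, 25], [109, 59, 25], [95, 57, 28]]
```

>>> carry_out(
  rows=[
    {"fingers":5,"x":0,"y":0.0005,"z":-0.0015,"spin":0},
    {"fingers":5,"x":0.001,"y":0.0005,"z":-0.0015,"spin":0},
    {"fingers":5,"x":0.002,"y":0.0005,"z":-0.0015,"spin":0},
    {"fingers":5,"x":0.003,"y":0.0005,"z":-0.0015,"spin":0},
    {"fingers":5,"x":0.004,"y":0.0006,"z":-0.0015,"spin":0},
    {"fingers":5,"x":0.005,"y":0.0006,"z":-0.0015,"spin":0},
    {"fingers":5,"x":0.006,"y":0.0007,"z":-0.0015,"spin":0},
    {"fingers":5,"x":0.007,"y":0.0007,"z":-0.0015,"spin":0},
    {"fingers":5,"x":0.008,"y":0.0008,"z":-0.0015,"spin":0},
    {"fingers":5,"x":0.009,"y":0.0008,"z":-0.0015,"spin":0},
    {"fingers":5,"x":0.01,"y":0.0009,"z":-0.0015,"spin":0},
    {"fingers":5,"x":0.011,"y":0.0009,"z":-0.0015,"spin":0},
    {"fingers":5,"x":0.012,"y":0.0009,"z":-0.0015,"spin":0},
  ],
)

```text
time_s: 8.9
tcp_pos: [0.4331, 0.2072, 0.0795]
tcp_rot: [[-0.033, 0.999, -0.001], [0.999, 0.033, -0.0], [-0.0, -0.001, -1.0]]
contact_force: [-2.2, 0.0, -1.7]
finger_gap: 0.0128
grip_force: 59.5
```

>>> carry_out(
  rows=[
    {"fingers":5,"x":0.001,"y":0,"z":0,"spin":0},
    {"fingers":5,"x":0.002,"y":0,"z":0,"spin":0},
    {"fingers":5,"x":0.003,"y":0.0001,"z":0,"spin":0},
    {"fingers":5,"x":0.004,"y":0.0001,"z":0,"spin":0},
  ],
)

```text
time_s: 9.3
tcp_pos: [0.4378, 0.2073, 0.0797]
tcp_rot: [[-0.033, 0.999, -0.0], [0.999, 0.033, -0.0], [-0.0, -0.0, -1.0]]
contact_force: [-2.5, -0.3, -2.2]
finger_gap: 0.0131
grip_force: 59.3
```

```bash
python3 - <<'E'
from meas import *
o=manip.get_obs();print(o["tcp_pos"],o["contact_force"],o["moment"])
t=manip.camera("top");R=t["image"].astype(int)[...,0]
for c in(180,190,198):print(c,R[186:214,c].tolist())
for r,z in((193.3,.057),(195.9,.072)):print(plane(t,[190,r],z))
E
```

```text
[0.43775927 0.20731084 0.07971189] [-2.50299541 -0.3120734  -2.19220643] [-0.02202787  0.39891997  0.00055764]
180 [182, 181, 181, 182, 180, 180, 180, 181, 71, 69, 117, 180, 180, 180, 86, 86, 85, 55, 30, 22, 67, 82, 80, 82, 81, 81, 80, 80]
190 [179, 179, 179, 181, 182, 180, 179, 140, 69, 66, 151, 179, 179, 156, 84, 83, 83, 54, 24, 24, 82, 81, 84, 82, 82, 81, 84, 83]
198 [179, 181, 181, 179, 180, 179, 180, 83, 69, 65, 178, 180, 179, 134, 84, 82, 82, 40, 25, 26, 78, 78, 80, 80, 80, 80, 78, 80]
[[0.64080255 0.20316379 0.057     ]]
[[0.6322758  0.19983337 0.072     ]]
```

>>> carry_out(
  rows=[
    {"fingers":5,"x":0.001,"y":0,"z":0,"spin":0},
    {"fingers":5,"x":0.002,"y":0.0001,"z":0,"spin":0},
    {"fingers":5,"x":0.003,"y":0.0001,"z":0,"spin":0},
    {"fingers":5,"x":0.004,"y":0.0001,"z":0,"spin":0},
    {"fingers":5,"x":0.005,"y":0.0002,"z":0,"spin":0},
    {"fingers":5,"x":0.006,"y":0.0002,"z":0,"spin":0},
    {"fingers":5,"x":0.007,"y":0.0002,"z":0,"spin":0},
    {"fingers":5,"x":0.008,"y":0.0003,"z":0,"spin":0},
    {"fingers":5,"x":0.009,"y":0.0003,"z":0,"spin":0},
    {"fingers":5,"x":0.01,"y":0.0003,"z":0,"spin":0},
    {"fingers":5,"x":0.011,"y":0.0004,"z":0,"spin":0},
    {"fingers":5,"x":0.012,"y":0.0004,"z":0,"spin":0},
  ],
)

```text
time_s: 10.55
tcp_pos: [0.4497, 0.2078, 0.0798]
tcp_rot: [[-0.033, 0.999, -0.0], [0.999, 0.033, -0.0], [-0.0, -0.0, -1.0]]
contact_force: [-1.8, -0.3, -2.8]
finger_gap: 0.0133
grip_force: 59.3
```

>>> carry_out(
  rows=[
    {"fingers":5,"x":0.0005,"y":0,"z":0,"spin":0},
    {"fingers":5,"x":0.001,"y":0,"z":0,"spin":0},
    {"fingers":5,"x":0.0015,"y":0,"z":0,"spin":0},
    {"fingers":5,"x":0.002,"y":0.0001,"z":0,"spin":0},
  ],
)

```text
time_s: 10.95
tcp_pos: [0.4516, 0.2079, 0.0798]
tcp_rot: [[-0.033, 0.999, -0.0], [0.999, 0.033, -0.0], [-0.0, -0.0, -1.0]]
contact_force: [-2.2, -0.3, -1.4]
finger_gap: 0.0131
grip_force: 59.4
```

```bash
python3 - <<'E'
from meas import *
o=manip.get_obs();print(o["tcp_pos"],o["contact_force"],o["moment"])
t=manip.camera("top");R=t["image"].astype(int)[...,0]
for c in(180,190,198):print(c,R[186:208,c].tolist())
E
```

```text
[0.45164136 0.20787632 0.07982317] [-2.20423557 -0.30270162 -1.3788373 ] [-0.06176427  0.51074188 -0.04352639]
180 [181, 181, 179, 182, 180, 182, 180, 182, 82, 85, 83, 86, 28, 25, 37, 84, 82, 82, 81, 81, 82, 83]
190 [182, 180, 181, 180, 182, 181, 182, 139, 85, 83, 83, 70, 26, 25, 49, 81, 83, 83, 84, 82, 84, 84]
198 [181, 180, 182, 182, 182, 180, 181, 88, 83, 83, 82, 55, 27, 24, 65, 82, 80, 80, 82, 80, 77, 81]
```

>>> carry_out(
  rows=[
    {"fingers":5,"x":0.0005,"y":0,"z":0,"spin":0},
    {"fingers":5,"x":0.001,"y":0,"z":0,"spin":0},
  ],
)

```text
time_s: 11.2
tcp_pos: [0.4526, 0.2079, 0.0799]
tcp_rot: [[-0.033, 0.999, -0.0], [0.999, 0.033, 0.0], [0.0, -0.0, -1.0]]
contact_force: [-2.0, 0.9, -0.6]
finger_gap: 0.0136
grip_force: 59.4
```

>>> carry_out(
  rows=[
    {"fingers":5,"x":0.0005,"y":0,"z":0,"spin":0},
    {"fingers":5,"x":0.001,"y":0,"z":0,"spin":0},
  ],
)

```text
time_s: 11.4
tcp_pos: [0.4537, 0.2079, 0.0798]
tcp_rot: [[-0.033, 0.999, -0.0], [0.999, 0.033, 0.0], [0.0, -0.0, -1.0]]
contact_force: [-3.0, 0.5, -0.1]
finger_gap: 0.0132
grip_force: 59.4
```

>>> carry_out(
  rows=[
    {"fingers":5,"x":0.0005,"y":0,"z":0,"spin":0},
    {"fingers":5,"x":0.001,"y":0,"z":0,"spin":0},
  ],
)

```text
time_s: 11.6
tcp_pos: [0.4547, 0.2079, 0.0798]
tcp_rot: [[-0.033, 0.999, -0.0], [0.999, 0.033, 0.0], [0.0, -0.0, -1.0]]
contact_force: [-3.1, -1.0, -0.5]
finger_gap: 0.013
grip_force: 59.4
```

>>> carry_out(
  rows=[
    {"fingers":5,"x":0.0005,"y":0,"z":0,"spin":0},
    {"fingers":5,"x":0.0005,"y":0,"z":0,"spin":0},
  ],
)

```text
time_s: 11.8
tcp_pos: [0.4547, 0.2079, 0.0798]
tcp_rot: [[-0.033, 0.999, -0.001], [0.999, 0.033, 0.0], [0.0, -0.001, -1.0]]
contact_force: [-4.5, 0.4, 1.1]
finger_gap: 0.0133
grip_force: 59.7
```

>>> carry_out(
  rows=[
    {"fingers":5,"x":0.0005,"y":0,"z":0,"spin":0},
    {"fingers":5,"x":0.0005,"y":0,"z":0,"spin":0},
  ],
)

```text
time_s: 12.0
tcp_pos: [0.4547, 0.2079, 0.0797]
tcp_rot: [[-0.033, 0.999, -0.002], [0.999, 0.033, 0.0], [0.0, -0.002, -1.0]]
contact_force: [-5.7, -0.2, 1.9]
finger_gap: 0.0131
grip_force: 60.0
```

>>> carry_out(
  rows=[
    {"fingers":5,"x":0.0005,"y":0,"z":0,"spin":0},
    {"fingers":5,"x":0.0005,"y":0,"z":0,"spin":0},
  ],
)

```text
time_s: 12.2
tcp_pos: [0.4548, 0.2079, 0.0796]
tcp_rot: [[-0.033, 0.999, -0.003], [0.999, 0.033, 0.0], [0.0, -0.003, -1.0]]
contact_force: [-6.8, 0.1, 2.6]
finger_gap: 0.0134
grip_force: 60.1
```

>>> carry_out(
  rows=[
    {"fingers":5,"x":0.0005,"y":0,"z":0,"spin":0},
    {"fingers":5,"x":0.001,"y":0,"z":0,"spin":0},
    {"fingers":5,"x":0.0015,"y":0,"z":0,"spin":0},
    {"fingers":5,"x":0.002,"y":0,"z":0,"spin":0},
    {"fingers":5,"x":0.002,"y":0,"z":0,"spin":0},
    {"fingers":5,"x":0.002,"y":0,"z":0,"spin":0},
  ],
  grip_force=80,
)

```text
time_s: 12.8
tcp_pos: [0.4549, 0.2078, 0.0792]
tcp_rot: [[-0.034, 0.999, -0.006], [0.999, 0.034, 0.0], [0.0, -0.006, -1.0]]
contact_force: [-9.7, -0.2, 4.5]
finger_gap: 0.0129
grip_force: 81.8
```

```bash
python3 - <<'E'
from meas import *
o=manip.get_obs();print(o["tcp_pos"],o["contact_force"],o["moment"],np.round(o["tcp_rot"],4).tolist())
t=manip.camera("top");np.savez("t9.npz",**t);s=manip.camera("scene");np.savez("s9.npz",**s);w=manip.camera("wrist");np.savez("w9.npz",**w)
x=np.array([np.cos(.0342),np.sin(.0342),0])
# wrist: columns across the front/box seam at a row over the rim end and the front strip
R=w["image"].astype(int)
for r in(200,215,230):print(r,R[r,250:325,0].tolist())
for c in(278,):print(c,R[140:215,c,0].tolist())
E
```

```text
[0.45485545 0.20783345 0.07923202] [-9.72331741 -0.22827918  4.51183008] [ 0.04886617  2.11513767 -0.02844323] [[-0.0337, 0.9994, -0.0064], [0.9994, 0.0337, 0.0002], [0.0004, -0.0064, -1.0]]
200 [208, 204, 208, 201, 193, 180, 179, 171, 168, 154, 131, 110, 93, 84, 88, 96, 96, 101, 100, 99, 101, 99, 99, 102, 105, 104, 100, 103, 101, 103, 104, 103, 101, 100, 103, 99, 101, 102, 104, 105, 101, 101, 100, 100, 97, 99, 101, 93, 87, 78, 82, 88, 98, 99, 97, 100, 97, 98, 99, 97, 98, 98, 97, 100, 99, 97, 95, 95, 96, 100, 98, 93, 91, 92, 99]
215 [92, 95, 93, 95, 94, 92, 91, 90, 87, 87, 83, 82, 79, 84, 86, 92, 91, 97, 94, 95, 99, 100, 99, 98, 99, 98, 98, 102, 104, 97, 103, 100, 97, 100, 101, 95, 99, 100, 102, 95, 95, 101, 93, 99, 98, 100, 94, 81, 69, 74, 78, 90, 94, 94, 95, 96, 98, 94, 96, 94, 93, 94, 99, 109, 125, 132, 117, 83, 69, 65, 65, 59, 59, 53, 50]
230 [100, 111, 114, 120, 119, 122, 115, 114, 112, 110, 110, 107, 91, 80, 85, 83, 96, 95, 95, 92, 97, 92, 100, 96, 97, 96, 99, 100, 97, 92, 96, 97, 94, 96, 99, 95, 99, 97, 98, 95, 93, 96, 97, 94, 95, 95, 90, 83, 78, 66, 54, 52, 52, 50, 53, 49, 46, 51, 48, 51, 45, 52, 52, 58, 61, 58, 62, 58, 56, 64, 59, 57, 65, 58, 59]
278 [233, 233, 233, 234, 233, 234, 233, 231, 231, 228, 220, 204, 158, 109, 79, 71, 67, 65, 66, 64, 61, 65, 61, 67, 66, 69, 65, 65, 63, 62, 59, 62, 63, 62, 62, 64, 62, 65, 65, 59, 57, 61, 56, 61, 58, 56, 59, 52, 57, 59, 54, 54, 57, 72, 85, 93, 93, 102, 101, 97, 101, 106, 103, 103, 100, 102, 104, 102, 104, 99, 101, 103, 99, 97, 97]
```

>>> carry_out(
  rows=[
    {"fingers":5,"x":0.0005,"y":0,"z":0,"spin":0},
    {"fingers":5,"x":0.001,"y":0,"z":0.0005,"spin":0},
    {"fingers":5,"x":0.0015,"y":0,"z":0.0005,"spin":0},
    {"fingers":5,"x":0.002,"y":0,"z":0.001,"spin":0},
    {"fingers":5,"x":0.0025,"y":0,"z":0.001,"spin":0},
    {"fingers":5,"x":0.003,"y":0.0001,"z":0.001,"spin":0},
    {"fingers":5,"x":0.003,"y":0.0001,"z":0.001,"spin":0},
    {"fingers":5,"x":0.003,"y":0.0001,"z":0.001,"spin":0},
  ],
)

```text
time_s: 13.75
tcp_pos: [0.4552, 0.2071, 0.0792]
tcp_rot: [[-0.034, 0.999, -0.012], [0.999, 0.034, -0.001], [-0.001, -0.012, -1.0]]
contact_force: [-12.6, -1.2, 5.3]
finger_gap: 0.0132
grip_force: 81.8
```

>>> carry_out(
  rows=[
    {"fingers":5,"x":0.0005,"y":0,"z":0,"spin":0},
    {"fingers":5,"x":0.001,"y":0.0002,"z":0.0,"spin":0},
    {"fingers":5,"x":0.0015,"y":0.0003,"z":0.0,"spin":0},
    {"fingers":5,"x":0.0015,"y":0.0003,"z":0.0,"spin":0},
    {"fingers":5,"x":0.0015,"y":0.0003,"z":0.0,"spin":0},
  ],
)

```text
time_s: 14.25
tcp_pos: [0.4552, 0.2071, 0.0792]
tcp_rot: [[-0.034, 0.999, -0.015], [0.999, 0.034, -0.002], [-0.002, -0.015, -1.0]]
contact_force: [-16.3, -2.2, 8.5]
finger_gap: 0.0124
grip_force: 82.3
```

```bash
python3 - <<'E'
from meas import *
F=[]
for i in range(6):
    o=manip.get_obs();F.append(np.r_[o["contact_force"],o["moment"],o["tcp_pos"]]);
    c=manip.camera(["top","scene","wrist"][i%3]);np.savez(["t","s","w"][i%3]+"10.npz",**c)
print(np.round(F,4));print(np.round(o["tcp_rot"],4).tolist(),o["joint_positions"])
# seam and centring in wrist view
w=load("w10.npz");x=np.array([np.cos(.0342),np.sin(.0342),0]);yv=np.array([-x[1],x[0],0]);p0=o["tcp_pos"]
R=w["image"].astype(int)
def row(c,z,y):
    rr=np.arange(120,230,.25);P=plane(w,np.c_[np.full(len(rr),c),rr],z,1)-p0;return rr[np.abs(P@yv*1e3-y).argmin()]
print("front end col280 expected row",row(280,p0[2]+.0317,55),R[180:205,280,0].tolist())
for c in(330,360,390):print(c,"rim out exp",row(c,.072,48),R[172:200,c,0].tolist())
t=load("t10.npz");T=t["image"].astype(int)[...,0]
for c in(180,190,198):print(c,T[186:206,c].tolist())
E
```

```text
[[-16.266   -2.1742   8.5421  -0.2488   3.4899   0.1205   0.4552   0.2071
    0.0792]
 [-15.3456  -1.4106   8.7753  -0.2047   3.5082   0.1346   0.4552   0.2071
    0.0792]
 [-15.7129  -2.1519   7.8007  -0.1933   3.4736   0.1376   0.4552   0.2071
    0.0792]
 [-15.3786  -1.3397   8.4877  -0.2063   3.4889   0.1909   0.4552   0.2071
    0.0792]
 [-15.0558  -2.3002   8.0921  -0.2264   3.4723   0.1282   0.4552   0.2071
    0.0792]
 [-15.375   -1.0819   8.2736  -0.281    3.5311   0.1162   0.4552   0.2071
    0.0792]]
[[-0.0344, 0.9993, -0.0145], [0.9994, 0.0343, -0.0021], [-0.0016, -0.0146, -0.9999]] [ 0.29634131  0.20078814 -0.47250412  0.91197693  0.0022638   1.83275564]
front end col280 expected row 193.0 [56, 61, 60, 58, 59, 62, 56, 53, 53, 54, 52, 56, 60, 70, 80, 88, 97, 103, 103, 101, 104, 104, 105, 100, 102]
330 rim out exp 186.0 [62, 61, 58, 61, 62, 61, 57, 61, 57, 57, 55, 57, 69, 86, 98, 96, 98, 98, 100, 101, 99, 101, 98, 101, 98, 98, 100, 99]
360 rim out exp 186.75 [61, 60, 61, 60, 62, 59, 59, 59, 61, 56, 59, 61, 70, 83, 99, 102, 100, 100, 102, 100, 98, 101, 100, 100, 99, 103, 101, 96]
390 rim out exp 187.25 [61, 63, 65, 60, 60, 63, 63, 60, 60, 59, 60, 55, 61, 78, 101, 115, 120, 120, 119, 118, 119, 120, 120, 117, 117, 116, 118, 116]
180 [182, 182, 180, 182, 182, 180, 182, 87, 85, 85, 55, 24, 21, 30, 82, 85, 82, 83, 82, 81]
190 [181, 181, 183, 182, 182, 182, 134, 86, 83, 85, 40, 27, 24, 60, 82, 81, 83, 83, 83, 82]
198 [181, 179, 181, 181, 182, 182, 134, 83, 84, 83, 23, 22, 24, 71, 80, 81, 82, 81, 81, 79]
```

>>> carry_out(
  rows=[
    {"fingers":5,"x":0,"y":0.0002,"z":0.0005,"spin":0},
    {"fingers":5,"x":0,"y":0.0004,"z":0.001,"spin":0},
    {"fingers":5,"x":0,"y":0.0005,"z":0.0015,"spin":0},
    {"fingers":5,"x":0,"y":0.0005,"z":0.0015,"spin":0},
    {"fingers":5,"x":0,"y":0.0005,"z":0.0015,"spin":0},
    {"fingers":5,"x":0,"y":0.0005,"z":0.0015,"spin":0},
    {"fingers":5,"x":0,"y":0.0005,"z":0.0015,"spin":0},
    {"fingers":5,"x":0,"y":0.0005,"z":0.0015,"spin":0},
  ],
)

```text
time_s: 15.35
tcp_pos: [0.4552, 0.2071, 0.0793]
tcp_rot: [[-0.034, 0.999, -0.015], [0.999, 0.034, -0.003], [-0.003, -0.015, -1.0]]
contact_force: [-11.8, -1.2, -0.5]
finger_gap: 0.0127
grip_force: 80.8
```

```bash
python3 - <<'E'
from meas import *
F=[]
for i in range(6):
    o=manip.get_obs();F.append(np.r_[o["contact_force"],o["tcp_pos"]]);s=manip.camera("scene")
print(np.round(F,4));print(np.round(o["tcp_rot"],4).tolist(),o["finger_gap"],o["time_s"])
# scene: undersides of front and box at their -y edges; front's -y end face vs box side
np.savez("s11.npz",**s);S=cv2.GaussianBlur(s["image"],(3,3),0).astype(int)
v0=load("s7.npz")["image"].astype(int)
for c in range(254,284,3):print(c,S[120:184:2,c,0].tolist())
# bystanders: changed pixels vs first scene picture away from the work
d=np.abs(s["image"].astype(int)-load("scene0.npz")["image"].astype(int)).sum(2)>120
for nm,(u0,v0_,u1,v1) in dict(rackgreenpale=(150,200,235,260),jar=(212,180,236,206),cup=(348,188,385,232),tin=(325,218,358,260),glue=(362,118,386,166),mug=(125,300,178,368),driver=(275,262,318,332)).items():print(nm,int(d[v0_:v1,u0:u1].sum()))
E
```

```text
[[-11.8164  -1.1863  -0.5024   0.4552   0.2071   0.0793]
 [-11.9042  -2.6215  -0.4557   0.4552   0.2071   0.0793]
 [-11.165   -2.3212  -1.0251   0.4552   0.2072   0.0793]
 [-12.2082  -1.3763  -0.3378   0.4552   0.2071   0.0793]
 [-12.9998  -2.2006  -1.2786   0.4551   0.2071   0.0793]
 [-12.5616  -2.247   -0.7051   0.4552   0.2071   0.0793]]
[[-0.0341, 0.9993, -0.0145], [0.9994, 0.0341, -0.0031], [-0.0026, -0.0146, -0.9999]] 0.012755076449075885 15.6
254 [162, 158, 142, 137, 136, 135, 137, 135, 133, 137, 137, 140, 143, 152, 155, 162, 164, 163, 165, 167, 114, 76, 79, 78, 76, 79, 82, 84, 84, 103, 163, 175]
257 [157, 162, 153, 135, 137, 140, 138, 133, 135, 137, 141, 143, 143, 147, 166, 164, 164, 165, 162, 161, 142, 84, 79, 75, 79, 84, 84, 88, 84, 104, 175, 172]
260 [163, 163, 162, 143, 138, 137, 134, 134, 137, 140, 144, 147, 141, 138, 153, 161, 163, 159, 160, 156, 161, 109, 76, 79, 83, 84, 88, 84, 83, 88, 146, 188]
263 [103, 150, 167, 163, 139, 136, 135, 135, 140, 145, 145, 142, 137, 134, 143, 162, 157, 162, 158, 162, 159, 145, 84, 85, 83, 85, 85, 86, 89, 83, 132, 220]
266 [18, 12, 41, 9
[... 175 characters left out ...]
49, 142, 135, 132, 134, 98, 44, 41, 43, 44, 44, 45, 44, 40, 34, 32, 32, 33, 32, 57, 105, 133, 178, 102]
272 [11, 9, 9, 41, 51, 15, 11, 87, 140, 138, 134, 134, 96, 42, 34, 27, 26, 30, 28, 29, 32, 28, 34, 32, 26, 32, 34, 52, 94, 110, 147, 167]
275 [12, 11, 10, 7, 11, 11, 13, 8, 19, 51, 58, 47, 41, 33, 25, 28, 28, 27, 31, 40, 34, 33, 52, 58, 37, 42, 58, 48, 99, 107, 132, 206]
278 [6, 11, 10, 8, 7, 14, 12, 11, 11, 13, 22, 37, 32, 26, 24, 26, 26, 33, 43, 34, 37, 33, 32, 30, 31, 30, 31, 29, 61, 104, 113, 194]
281 [12, 14, 12, 9, 10, 11, 12, 15, 16, 13, 32, 48, 49, 50, 57, 44, 34, 40, 30, 28, 37, 35, 32, 32, 30, 29, 29, 28, 30, 74, 105, 184]
rackgreenpale 190
jar 0
cup 0
tin 0
glue 0
mug 0
driver 0
```

>>> carry_out(
  rows=[
    {"fingers":5,"x":0.0005,"y":0,"z":0,"spin":0},
    {"fingers":5,"x":0.001,"y":0,"z":0,"spin":0},
    {"fingers":5,"x":0.0015,"y":0,"z":0,"spin":0},
    {"fingers":5,"x":0.0015,"y":0,"z":0,"spin":0},
    {"fingers":5,"x":0.0015,"y":0,"z":0,"spin":0},
    {"fingers":5,"x":0.0015,"y":0,"z":0,"spin":0},
    {"fingers":5,"x":0.0015,"y":0,"z":0,"spin":0},
    {"fingers":5,"x":0.0015,"y":0,"z":0,"spin":0},
    {"fingers":5,"x":0.0015,"y":0,"z":0,"spin":0},
    {"fingers":5,"x":0.0015,"y":0,"z":0,"spin":0},
  ],
)

```text
time_s: 16.65
tcp_pos: [0.4552, 0.2071, 0.0793]
tcp_rot: [[-0.034, 0.999, -0.017], [0.999, 0.034, -0.003], [-0.002, -0.017, -1.0]]
contact_force: [-15.5, -1.4, 2.7]
finger_gap: 0.0129
grip_force: 81.4
```

```bash
python3 - <<'E'
from meas import *
F=[]
for i in range(8):
    o=manip.get_obs();F.append(np.r_[o["contact_force"],o["tcp_pos"]]);c=manip.camera(("top","scene")[i%2])
    if i>5:np.savez(("t","s")[i%2]+"12.npz",**c)
print(np.round(np.mean(F,0),4),np.round(np.std(F,0),4));print(np.round(o["tcp_rot"],4).tolist(),o["finger_gap"],o["time_s"])
d=np.abs(load("s12.npz")["image"].astype(int)-load("scene4.npz")["image"].astype(int)).sum(2)>120
print("rack change since lift-off",int(d[195:315,145:265].sum()))
# front's +x face: seam in the scene, front lower edge along -y end: rightmost extents
S=load("s12.npz")["image"].astype(int);print([ (r,S[r,262:276,0].tolist()) for r in(150,160,168,172,175,178)])
E
```

```text
[-15.0626  -1.8124   2.3318   0.4552   0.2071   0.0793] [0.2994 0.2061 0.5489 0.     0.     0.    ]
[[-0.0343, 0.9993, -0.0173], [0.9994, 0.0343, -0.003], [-0.0024, -0.0174, -0.9998]] 0.012843458037413163 17.0
rack change since lift-off 0
[(150, [167, 159, 160, 153, 153, 157, 76, 28, 26, 38, 22, 20, 25, 28]), (160, [157, 157, 159, 160, 161, 167, 75, 33, 36, 33, 31, 35, 32, 33]), (168, [85, 84, 87, 85, 91, 92, 38, 29, 25, 34, 25, 20, 31, 36]), (172, [89, 86, 81, 84, 87, 90, 42, 29, 32, 26, 36, 48, 63, 63]), (175, [86, 89, 89, 90, 86, 86, 97, 81, 74, 71, 79, 96, 103, 81]), (178, [83, 81, 84, 99, 111, 125, 117, 127, 111, 111, 111, 113, 109, 106])]
```

```bash
python3 -c "
from bench import manip
print(manip.close_job())"
```

```text
the job is handed in; nothing more can be done
None
```

The dark front is held upright against the box with the knob outwards, measured centred and level to within about 1–2 mm; the box is home on the stop under a steady push of about 15 N, with the hand leaning about 1° under the load, and the job is handed in.

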